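# Put the short sockets back in their caddy

### The arm

A 6-joint arm with a two-finger parallel gripper is mounted at the origin on the work surface. World frame = base frame: x ahead of the robot, y to its left, z up, the work surface at z = 0. Lengths are in m, angles in rad, forces in N, time in s.
With the tool pointing down it reaches from about 0.375 to 0.975 m from the base axis. Payload 3.8 kg.
Tool frame: the origin (TCP) lies midway between the tips of the shut fingers; the grasp point (between the pads) lies 19 mm behind it; z points along the fingers, y is the direction in which the jaws open and shut (so a half turn about z gives the same grasp; the last joint's range is limited). The gripper opens to 85 mm and grips with 20 to 120 N. Pads are 22 mm wide; open, the fingers measure 114 mm over their backs; the gripper's body (76 mm by 85 mm) begins 54 mm behind the grasp point. The pads swing forward as they close: fully open they stand 13 mm farther back than shut.
Start: joints at [-1.28, 0.264, 1.604, -0, 1.274, -0.037], TCP at [0.217, -0.639, 0.231] pointing down, gripper open.
Joint ranges: [-2.63, 2.63], [-0.94, 2.18], [0.31, 2.57], [-1.31, 4.45], [0, 2.66], [-2.55, 2.55]. Speed limits (rad/s): [2.57, 2.57, 3.14, 3.14, 3.14, 3.14].

### API

Orientations are given as a rotation vector (axis times angle).
In Python, from workcell import bot gives the robot as it stands.
- The arm moves only by the tool drive_tool, never from a script. Its argument "steps" is a list of rows, each a list of 2 entries, a list of its own where there are three numbers: the shift along the tool's x, y, z in mm, then the turn about the tool's z in degrees. In form: [[[dx, dy, dz], twist], ...]. A call has 1 to 8 rows; each row shifts and turns the commanded pose from where the row before left it, along the tool's axes as they then stand; what a row does not reach is not made up. A row lasts 1/12 s, in which the tool goes at most 41.7 mm and 7.16 degrees, less where a joint would pass 70% of its speed; a pose out of reach is approached as far as the arm can. A call is refused whole if a number of a shift passes 41.7 or a number of a turn 7.16, either way. A call with a gripper value outside its range is refused whole. "jaw" is the opening, from 0 (shut) to 1 (fully open), set as the call begins (left out, the last holds). The fingers move at their own pace and stop on an object; "force" is the grip in N (left out, the last holds). Time passes only in rows, so rows that do not move let the fingers close. It gives the time, the measured TCP pose, the force and the opening at its end, in the units of the state.
- bot.read_state(): the state, without advancing time (a new reading comes with each control period).
- bot.read_camera(name): name is "side" or "top" or "wrist"; returns the picture (420x560x3 uint8, red, green, blue); there is no depth.
- bot.camera_info(name): a dict with "fx", "fy", "cx", "cy" (pixels), "position" and "attitude" of the camera in the world. Camera axes: x right, y down, z forward; pixel columns grow to the right and rows downward; lengths in m; the calibration is good to about 2 mm. A picture is of the moment at which its call begins: read the wrist's pose just before it. camera_info takes no time and is no camera call; for the wrist camera it gives the pose at the moment of the call.
- bot.finish_job(): hands the job in, once; it reports no verdict.
The state is a dict: "time": time; "q": joint angles; "joint_vel": joint speeds; "joint_torque": joint torques, N m; "tool_pos": TCP position; "tcp_rot": TCP orientation; "wrist_force": force on the tool from outside, world axes, zero at the start; "torque": the same for the moment, N m; "width": opening from 0.0 (shut) to 1.0 (fully open).
Only numpy, scipy, OpenCV 4.12 (cv2) and the standard library are available. Lean on these libraries where they do the work, as an engineer would, in place of code of your own. Each camera call takes 0.05 s, during which the arm holds its last target.

### The job

Put the three short sockets away in the steel caddy: each one upright, opening up, on the floor of the well of its own size (smallest socket in the smallest well, middle in the middle, largest in the largest). The two tall deep sockets belong to another set: leave them standing where they are, and do not disturb the spray can or the tape roll.

Things in the scene. Friction and masses are not known exactly. Their poses are not given: they have to be found in the camera images.
- short_small_center (a point): The small short wrench socket: a plain bright steel cylinder 26 mm in diameter and 52 mm tall with a hexagonal opening in its top, standing upright and loose on the bench (about 90 g). The point is its centre, 26 mm above its underside; z is its long axis, pointing to the hexagonal opening.
- short_medium_center (a point): The medium short wrench socket: a plain bright steel cylinder 36 mm in diameter and 52 mm tall with a hexagonal opening in its top, standing upright and loose on the bench (about 160 g). The point is its centre, 26 mm above its underside; z is its long axis, pointing to the hexagonal opening.
- short_large_center (a point): The large short wrench socket: a plain bright steel cylinder 48 mm in diameter and 52 mm tall with a hexagonal opening in its top, standing upright and loose on the bench (about 280 g). The point is its centre, 26 mm above its underside; z is its long axis, pointing to the hexagonal opening.
- deep_thin_center (a point): Look-alike that stays on the bench: the thin deep socket, a steel cylinder 26 mm in diameter like the small short one, but 80 mm tall with a deeper bore, standing upright and loose. The point is its centre, 40 mm above its underside; z is its long axis.
- deep_thick_center (a point): Look-alike that stays on the bench: the thick deep socket, a steel cylinder 36 mm in diameter like the medium short one, but 80 mm tall with a deeper bore, standing upright and loose. The point is its centre, 40 mm above its underside; z is its long axis.
- well_small_floor (a point): The small well: a round hole 42 mm in diameter and 15 mm deep, with a flat dark floor, in the middle of a white square block 76 mm wide. The three wells' blocks stand in one row, 78 mm centre to centre, in any order, in a low steel caddy. The point is the centre of the hole's floor, 10 mm above the bench and 15 mm below the rim; z is up, y runs along the row of wells, x across it.
- well_medium_floor (a point): The medium well: a round hole 52 mm in diameter and 15 mm deep, with a flat dark floor, in the middle of a white square block 76 mm wide. The caddy is 90 x 248 mm (280 mm with its end tabs) and fixed to the bench. The point is the centre of the hole's floor, 10 mm above the bench and 15 mm below the rim; z is up, y runs along the row of wells, x across it.
- well_large_floor (a point): The large well: a round hole 64 mm in diameter and 15 mm deep, with a flat dark floor, in the middle of a white square block 76 mm wide. The caddy's rim and the blocks' tops are level, 25 mm above the bench. The point is the centre of the hole's floor, 10 mm above the bench and 15 mm below the rim; z is up, y runs along the row of wells, x across it.
- spray_can_center (a point): Bystander: an upright spray can 60 mm in diameter and 170 mm tall with a black cap, loose. The point is its centre, 85 mm above the bench.
- tape_roll_center (a point): Bystander: a roll of masking tape lying flat, 96 mm across, 24 mm high, loose. The point is its centre, 12 mm above the bench.
Mind the look-alikes: they are no part of the job. What is shaped like the part that bears short_large_center but blue or orange is not meant.

How it is judged:
At the end, for the whole second after the job is handed in: Each short socket stands upright (within 0.12 rad) on the floor of the well of its own size, its axis within 12 mm of the well's centre and its centre 20 to 32 mm above the well's floor, released and at rest (under 0.02 m/s) (horizontal distance between short_small_center and well_small_floor below 0.012 m and z of short_small_center in the frame of well_small_floor between 0.02 and 0.032 m and angle between each of short_small_center, short_medium_center, short_large_center's own z axis and vertical below 0.12 rad and linear speed of each of short_small, short_medium, short_large below 0.02 m/s and horizontal distance between short_medium_center and well_medium_floor below 0.012 m and z of short_medium_center in the frame of well_medium_floor between 0.02 and 0.032 m and horizontal distance between short_large_center and well_large_floor below 0.012 m and z of short_large_center in the frame of well_large_floor between 0.02 and 0.032 m); the robot touches nothing.
It fails at once if the thin deep socket is shifted by more than 30 mm or knocked over (distance of deep_thin_center from where it was at the start of the episode above 0.03 m).
It fails at once if the thick deep socket is shifted by more than 30 mm or knocked over (distance of deep_thick_center from where it was at the start of the episode above 0.03 m).
It fails at once if the spray can is shifted by more than 30 mm or knocked over (distance of spray_can_center from where it was at the start of the episode above 0.03 m).
It fails at once if the tape roll is shifted by more than 30 mm or knocked over (distance of tape_roll_center from where it was at the start of the episode above 0.03 m).
It also fails if it takes over 83 s, if anything falls off the work surface, if the arm or the gripper's body presses on something with over 40 N, if the wrist force passes 120 N, or if a joint passes its speed limit or range.

## Working session

There is one attempt and no reset: what is moved stays moved. The work goes in short steps, Python scripts to look and compute and a tool call to move; the robot and the scene stay as the last step left them, time stands still between calls to the robot, and variables do not carry over. Pictures are saved under pics/ and viewed, and the job is handed in when it is done.

Besides the shell and the picture viewer there is one more tool, called after ">>>" as name([rows], argument=value, ...), one row to a line, values as JSON. drive_tool: Moves the arm, as the interface text tells. Its arguments: {"type":"object","properties":{"steps":{"type":"array","items":{"type":"array"}},"jaw":{"type":"number"},"force":{"type":"number"}},"required":["steps"]}

```bash
mkdir -p pics; python3 - <<'E'
from workcell import bot
import cv2
for n in ["top","side","wrist"]:
    print(n,bot.camera_info(n))
    cv2.imwrite(f"pics/{n}0.png",bot.read_camera(n)[:,:,::-1])
print(bot.read_state())
E
```

```text
top {'fx': 500.8501207613821, 'fy': 500.8501207613821, 'cx': 284.8561054059382, 'cy': 214.9342295923965, 'position': array([ 0.33806836, -0.03243713,  1.19905919]), 'attitude': array([-2.114793  ,  2.14901285, -0.22407976])}
side {'fx': 510.79514329326497, 'fy': 510.79514329326497, 'cx': 279.95604224907424, 'cy': 207.45824742538068, 'position': array([0.44976633, 0.8037397 , 0.72098349]), 'attitude': array([-0.15745241,  2.7501009 , -1.37925525])}
wrist {'fx': 348.09336763896044, 'fy': 348.09336763896044, 'cx': 282.5125581312791, 'cy': 206.65594046462027, 'position': array([ 0.29454936, -0.61354776,  0.37436294]), 'attitude': array([ 2.3325466 , -1.6707755 , -0.27277985])}
{'time': 0.15, 'q': array([-1.27990727e+00,  2.64579119e-01,  1.60510022e+00, -1.91165929e-05,
        1.27373808e+00, -3.68877479e-02]), 'joint_vel': array([ 0.0010549 , -0.00108804, -0.00531244, -0.00089265, -0.0022611 ,
        0.00096075]), 'joint_torque': array([-1.51490472e-04, -5.15905702e+01, -3.67960382e+01,  1.47035109e-05,
        8.12625774e-03,  3.36076724e-06]), 'tool_pos': array([ 0.21713683, -0.63848859,  0.23022716]), 'tcp_rot': array([-3.09771135e+00, -5.12282579e-01,  3.91298210e-04]), 'wrist_force': array([ 0.71213058, -0.47584235, -0.03649218]), 'torque': array([ 0.03043618, -0.00811612, -0.00032119]), 'width': 0.9991268115559633}
```

View pics/top0.png

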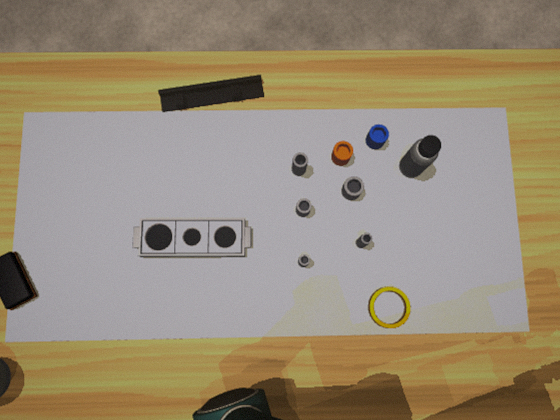

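View pics/side0.png

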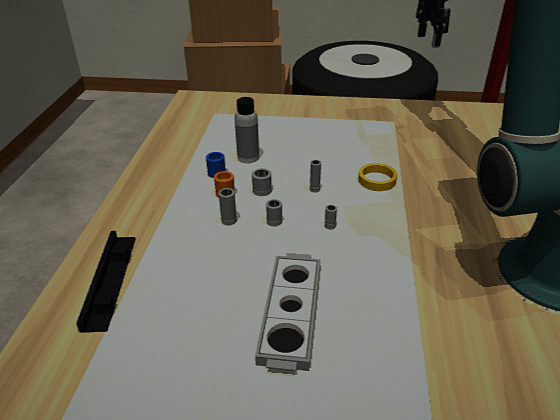

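View pics/wrist0.png

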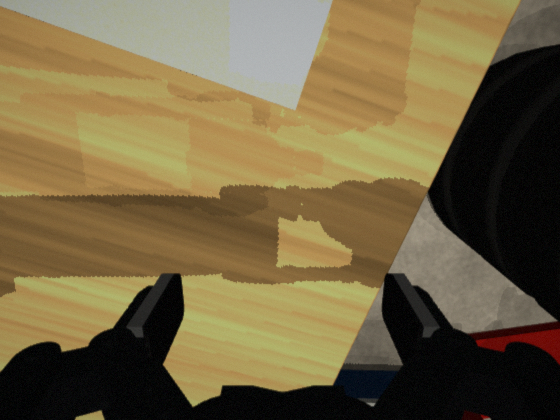

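Top view: robot at the bottom, so image-up is +x. Wells are large (158,237), small (192,237) and medium (225,237). Short sockets look to be small (304,261), medium (304,207) and large (353,187); the deep ones are at (300,162) and (365,240). I'll enlarge to read these more closely.

```bash
python3 - <<'E'
import cv2
im=cv2.imread("pics/top0.png")
def crop(n,x,y,w,h,s):
    c=cv2.resize(im[y:y+h,x:x+w],None,fx=s,fy=s,interpolation=cv2.INTER_CUBIC)
    for i in range(0,w,10):
        cv2.putText(c,str(x+i),(i*s,8),0,.3,(0,0,255));cv2.line(c,(i*s,0),(i*s,4),(0,0,255))
    for j in range(0,h,10):
        cv2.putText(c,str(y+j),(0,j*s+4),0,.3,(0,0,255))
    cv2.imwrite(f"pics/{n}.png",c)
crop("cs",285,145,100,75,8)
crop("cs2",285,215,100,60,8)
crop("cw",130,210,130,60,6)
E
```

```text
(no output)
```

View pics/cs.png

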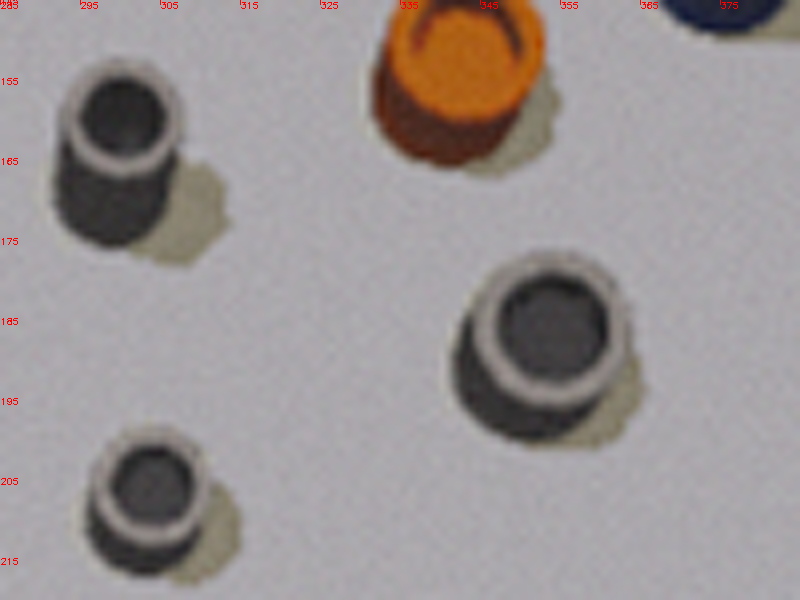

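View pics/cs2.png

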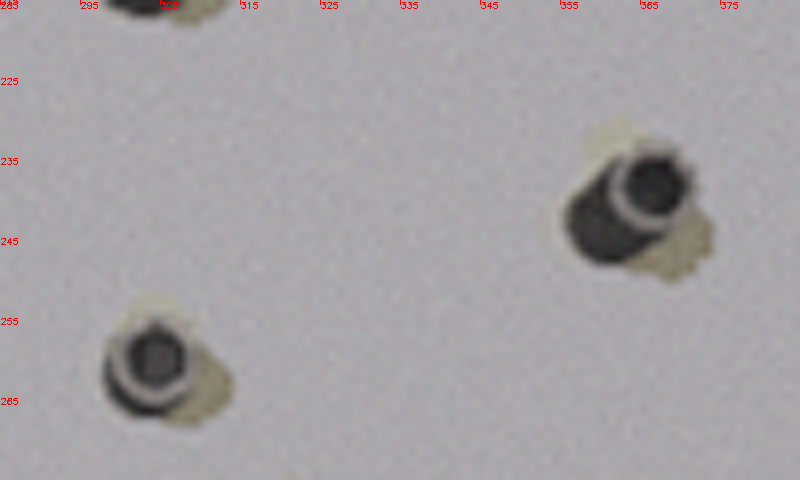

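View pics/cw.png

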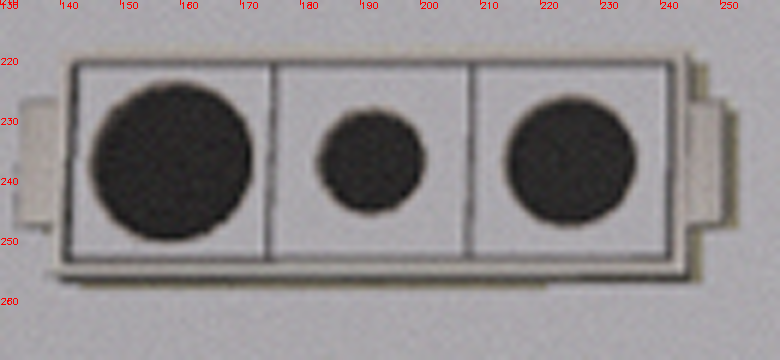

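```bash
cat > h.py <<'E'
from workcell import bot
import numpy as np, cv2
from scipy.spatial.transform import Rotation as R
def ray(info,u,v,z):
    d=R.from_rotvec(info["attitude"]).apply([(u-info["cx"])/info["fx"],(v-info["cy"])/info["fy"],1.])
    p=np.array(info["position"]); return p+d*(z-p[2])/d[2]
def proj(info,P):
    c=R.from_rotvec(info["attitude"]).inv().apply(np.asarray(P)-info["position"])
    return info["fx"]*c[...,0]/c[...,2]+info["cx"],info["fy"]*c[...,1]/c[...,2]+info["cy"]
E
python3 - <<'E'
from h import *
t=bot.camera_info("top");s=bot.camera_info("side")
P={"small":(304.1,259.3,.052),"med":(303.6,205.2,.052),"large":(353.3,185.6,.052),"dthick":(300.1,159.3,.08),"dthin":(366.2,237.7,.08),"wL":(158.2,236.6,.025),"wS":(191.4,236.4,.025),"wM":(224.8,236.4,.025),"can":(429,146,.17),"tape":(390,307,.024)}
im=cv2.imread("pics/side0.png")
for k,(u,v,z) in P.items():
    p=ray(t,u,v,z); q=proj(s,p); q0=proj(s,[p[0],p[1],0]); t0=proj(t,[p[0],p[1],0]);print(k,p.round(4),np.round(q,1),"base",np.round(q0,1), "topbase",np.round(t0,1),"r",np.hypot(p[0],p[1]).round(3))
    for a in(q,q0): cv2.drawMarker(im,tuple(int(round(x)) for x in a),(0,0,255),0,6)
c=cv2.resize(im[90:390,180:420],None,fx=2.5,fy=2.5)[:750]
cv2.imwrite("pics/chk_a.png",cv2.resize(im[140:240,200:400],None,fx=4,fy=4,interpolation=2))
cv2.imwrite("pics/chk_b.png",cv2.resize(im[240:385,240:340],None,fx=4,fy=4,interpolation=2))
E
```

```text
small [ 0.4524 -0.101   0.052 ] [330.3 206.8] base [329.1 225.3] topbase [302.9 261.5] r 0.464
med [ 0.5793 -0.103   0.052 ] [273.  202.6] base [273.4 221. ] topbase [302.4 209.6] r 0.588
large [ 0.625  -0.2219  0.052 ] [260.6 172.5] base [261.3 190.2] topbase [350.1 190.8] r 0.663
dthick [ 0.6825 -0.0959  0.08  ] [225.8 191.3] base [228.3 219.9] topbase [298.5 168.9] r 0.689
dthin [ 0.4963 -0.2412  0.08  ] [314.8 161.4] base [313.8 189. ] topbase [360.3 242.4] r 0.552
wL [0.5141 0.24   0.025 ] [285.2 335.8] base [285.2 345.2] topbase [160.6 238.1] r 0.567
wS [0.5134 0.1621 0.025 ] [290.3 302. ] base [290.2 311.3] topbase [193.1 237.9] r 0.538
wM [0.5122 0.0835 0.025 ] [295.  272.1] base [294.9 281.3] topbase [225.8 237.9] r 0.519
can [ 0.6814 -0.3703  0.17  ] [245.7 100. ] base [248.8 158. ] topbase [408.4 168. ] r 0.776
tape [ 0.3414 -0.2991  0.024 ] [377.2 171.8] base [376.2 179.7] topbase [387.7 307.1] r 0.454
```

View pics/chk_a.png

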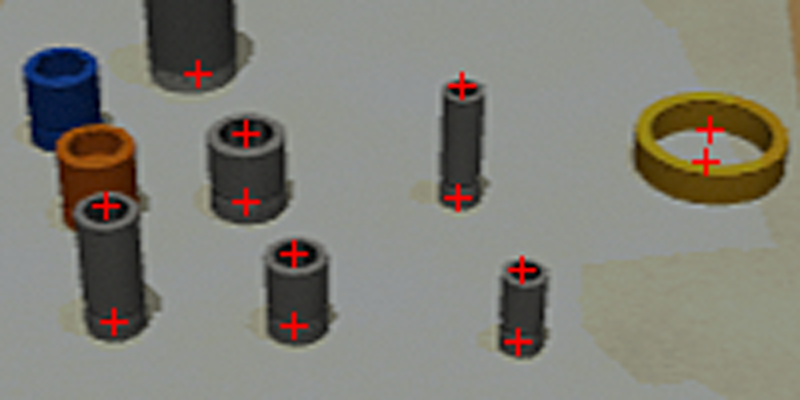

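View pics/chk_b.png

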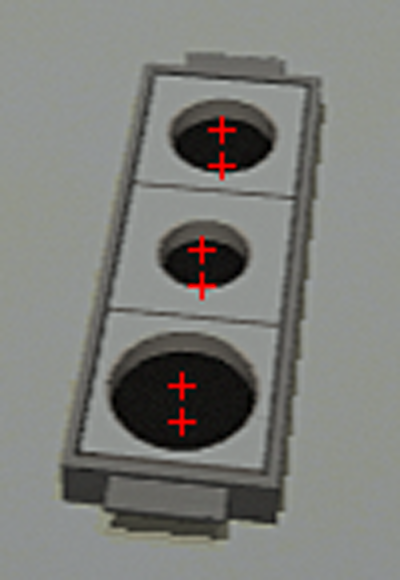

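Side-view reprojection agrees: all tops and bases land on the objects, well spacing is 77.9 and 78.6 mm (should be 78), and socket heights match. So short small is (0.452,-0.101), medium (0.579,-0.103) and large (0.625,-0.222). Next I turn the tool to yaw 0 (tool x = world x, tool y = -world y) and travel to the small socket.

>>> drive_tool([
  [[0,0,10],6.26],
  [[0,0,10],6.26],
  [[0,0,10],6.26],
  [[14.5,-34,0],0],
  [[14.5,-34,0],0],
  [[14.5,-34,0],0],
  [[14.5,-34,0],0],
  [[14.5,-34,0],0],
], jaw=1, force=50)

```text
time: 0.82
tool_pos: [0.29, -0.4673, 0.2007]
tcp_rot: [-3.141, 0.001, 0.0]
wrist_force: [0.0, -1.0, 0.1]
width: 0.999
```

>>> drive_tool([
  [[14.5,-34,0],0],
  [[14.5,-34,0],0],
  [[14.5,-34,0],0],
  [[14.5,-34,0],0],
  [[14.5,-34,0],0],
  [[14.5,-34,0],0],
  [[14.5,-34,0],0],
  [[14.5,-34,0],0],
])

```text
time: 1.48
tool_pos: [0.4059, -0.1953, 0.2012]
tcp_rot: [3.142, -0.0, 0.0]
wrist_force: [0.3, -0.1, -0.2]
width: 0.998
```

>>> drive_tool([
  [[11.6,-23.6,0],0],
  [[11.6,-23.6,0],0],
  [[11.6,-23.6,0],0],
  [[11.7,-23.5,0],0],
  [[0,0,25],0],
  [[0,0,25],0],
  [[0,0,0],0],
])

```text
time: 2.07
tool_pos: [0.4486, -0.101, 0.1465]
tcp_rot: [-3.139, -0.002, 0.014]
wrist_force: [-1.2, 0.8, 0.2]
width: 0.999
```

```bash
python3 - <<'E'
from h import *
i=bot.camera_info("wrist");im=bot.read_camera("wrist")[:,:,::-1].copy()
s=bot.read_state();print(s["tool_pos"],s["q"])
for P in ([.4524,-.101,.052],[.5793,-.103,.052],[.625,-.2219,.052]):
    u=proj(i,P);print(np.round(u,1))
    cv2.drawMarker(im,tuple(int(round(x)) for x in u),(0,0,255),0,10)
cv2.imwrite("pics/w1.png",im)
E
```

```text
[ 0.44956131 -0.10164373  0.14849269] [-2.76380386e-01 -7.23685775e-02  2.13030486e+00 -3.94390386e-05
  1.09063070e+00  1.29370276e+00]
[281.5 203.6]
[284.8   3.7]
[497.6 -88.8]
```

View pics/w1.png

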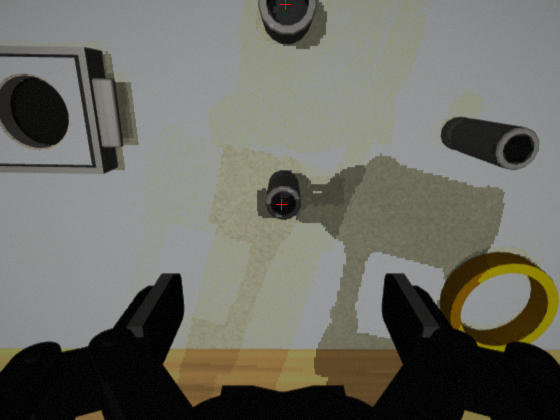

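Wrist view confirms the small socket: the predicted mark lies on its opening at (282,204). Descending over it.

>>> drive_tool([
  [[0,0,28],0],
  [[0,0,28],0],
  [[0,0,20],0],
  [[0,0,0],0],
])

```text
time: 2.45
tool_pos: [0.4494, -0.1023, 0.0725]
tcp_rot: [-3.14, 0.001, 0.01]
wrist_force: [-1.5, 1.0, -0.7]
width: 1.001
```

>>> drive_tool([
  [[2,-1,20],0],
  [[1,0,20],0],
  [[0,0,13],0],
  [[0,0,0],0],
  [[0,0,0],0],
])

```text
time: 2.87
tool_pos: [0.456, -0.1022, 0.0236]
tcp_rot: [3.141, -0.001, 0.001]
wrist_force: [0.3, 0.2, -0.9]
width: 0.997
```

>>> drive_tool([
  [[0,0,0],0],
  [[0,0,0],0],
  [[0,0,0],0],
  [[0,0,0],0],
  [[0,0,0],0],
  [[0,0,0],0],
], jaw=0)

```text
time: 3.37
tool_pos: [0.4558, -0.1018, 0.0231]
tcp_rot: [3.141, 0.0, 0.002]
wrist_force: [0.0, 0.7, 6.4]
width: 0.291
```

>>> drive_tool([
  [[0,0,-15],0],
  [[0,0,-30],0],
  [[0,0,-30],0],
  [[0,0,-15],0],
  [[6,-26,0],0],
  [[9,-39,0],0],
  [[9,-39,0],0],
  [[9,-39,0],0],
])

```text
time: 4.03
tool_pos: [0.4883, 0.0425, 0.1124]
tcp_rot: [3.142, -0.002, 0.001]
wrist_force: [0.8, 0.6, -0.7]
width: 0.29
```

>>> drive_tool([
  [[9,-39,0],0],
  [[9,-39,0],0],
  [[6,-26,0],0],
  [[4,-17,0],0],
  [[0,0,0],0],
  [[0,0,0],0],
  [[0,0,0],0],
])

```text
time: 4.62
tool_pos: [0.5156, 0.1616, 0.1117]
tcp_rot: [3.141, 0.001, -0.002]
wrist_force: [-0.1, -0.3, -0.7]
width: 0.285
```

```bash
cat > look.py <<'E'
import sys
from h import *
n=sys.argv[1]
for c in sys.argv[2:]:
    i=bot.camera_info(c);im=bot.read_camera(c)[:,:,::-1].copy()
    cv2.imwrite(f"pics/{n}_{c}.png",im)
s=bot.read_state();print(s["time"],s["tool_pos"],s["tcp_rot"],s["width"],s["q"].round(2))
i=bot.camera_info("wrist")
for P in ([.5141,.24,.025],[.5134,.1621,.025],[.5122,.0835,.025],[.5793,-.103,.052],[.625,-.2219,.052]): print(np.round(proj(i,P),1))
E
python3 look.py a wrist side
```

```text
4.7167 [0.51579153 0.16107384 0.1119434 ] [ 3.14102829e+00 -1.68493147e-03 -1.36567855e-03] 0.284781894226342 [ 0.26  0.12  2.01 -0.    1.01  1.83]
[169.3 215.4]
[279.6 216.1]
[390.7 217.5]
[741.6 123.4]
[1001.2   34.9]
```

View pics/a_wrist.png

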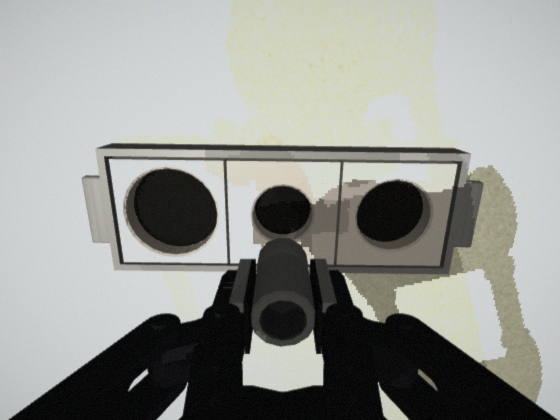

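View pics/a_side.png

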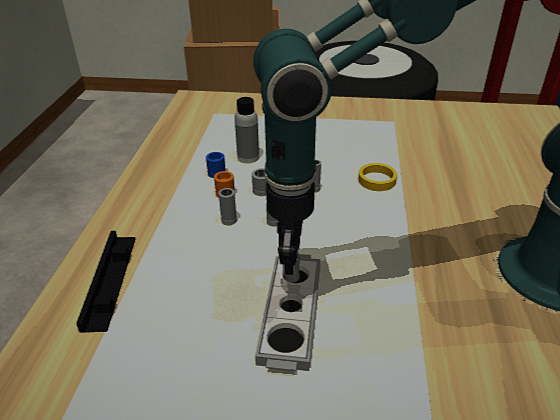

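```bash
python3 - <<'E'
import cv2
im=cv2.imread("pics/a_wrist.png")
cv2.imwrite("pics/a_c1.png",cv2.resize(im[160:360,180:400],None,fx=3.5,fy=3,interpolation=2))
im=cv2.imread("pics/a_side.png")
cv2.imwrite("pics/a_c2.png",cv2.resize(im[210:340,240:340],None,fx=4.5,fy=4.5,interpolation=2))
from h import *
i=bot.camera_info("wrist")
for u,v,z in((283,320,.141),(281.5,211.5,.025)): print(ray(i,u,v,z))
E
```

```text
[0.51240373 0.15992839 0.141     ]
[0.51685938 0.16077524 0.025     ]
```

View pics/a_c1.png

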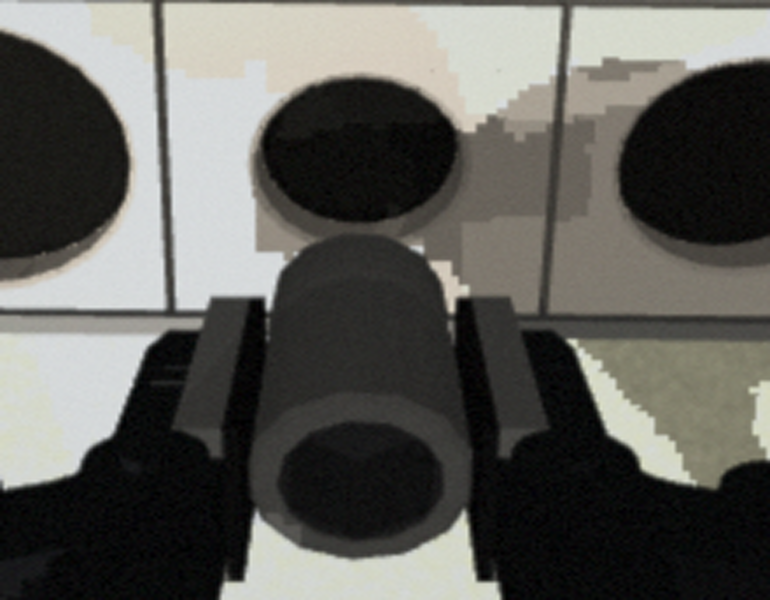

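View pics/a_c2.png

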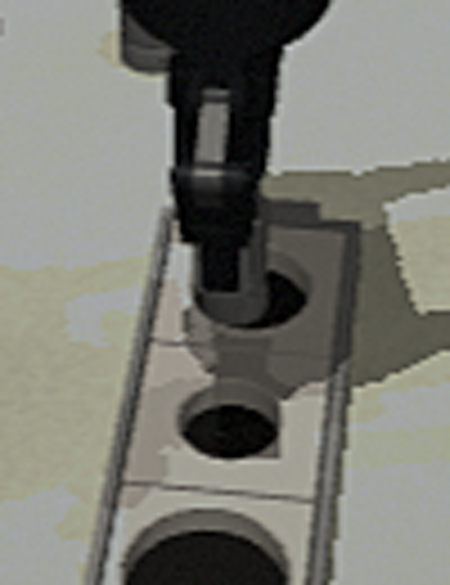

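>>> drive_tool([
  [[2,0,20],0],
  [[0,0,25],0],
  [[0,0,15],0],
  [[0,0,7],0],
  [[0,0,0],0],
])

```text
time: 5.13
tool_pos: [0.5164, 0.1607, 0.0433]
tcp_rot: [3.14, -0.002, -0.007]
wrist_force: [-1.0, 0.8, -0.6]
width: 0.291
```

>>> drive_tool([
  [[0,0,4],0],
  [[0,0,3],0],
  [[0,0,3],0],
  [[0,0,0],0],
  [[0,0,0],0],
])

```text
time: 5.55
tool_pos: [0.5186, 0.1623, 0.0357]
tcp_rot: [-3.141, -0.0, -0.001]
wrist_force: [0.0, -0.2, -1.2]
width: 0.285
```

>>> drive_tool([
  [[0,0,2],0],
  [[0,0,0.5],0],
  [[0,0,0],0],
])

```text
time: 5.8
tool_pos: [0.5186, 0.1624, 0.0332]
tcp_rot: [-3.141, -0.0, -0.001]
wrist_force: [-0.0, 0.1, 0.9]
width: 0.287
```

>>> drive_tool([
  [[0,0,0],0],
  [[0,0,0],0],
  [[0,0,0],0],
  [[0,0,0],0],
], jaw=0.55)

```text
time: 6.13
tool_pos: [0.5183, 0.1623, 0.0328]
tcp_rot: [-3.142, -0.0, 0.0]
wrist_force: [-0.2, 0.1, 0.0]
width: 0.55
```

>>> drive_tool([
  [[0,0,-10],0],
  [[0,0,-30],0],
  [[0,0,-35],0],
  [[0,0,-15],0],
  [[0,0,0],0],
])

```text
time: 6.55
tool_pos: [0.5222, 0.1633, 0.1288]
tcp_rot: [-3.139, -0.0, -0.015]
wrist_force: [0.3, -0.3, 0.5]
width: 0.548
```

```bash
python3 look.py b wrist
```

```text
6.6 [0.52064039 0.16289152 0.12629712] [-3.13991091e+00 -2.75732458e-05 -9.76571803e-03] 0.5516078512310307 [0.26 0.11 1.99 0.   1.04 1.83]
[178.7 215.7]
[282.5 216.6]
[387.1 218.2]
[712.2 130.8]
[949.6  49.9]
```

View pics/b_wrist.png

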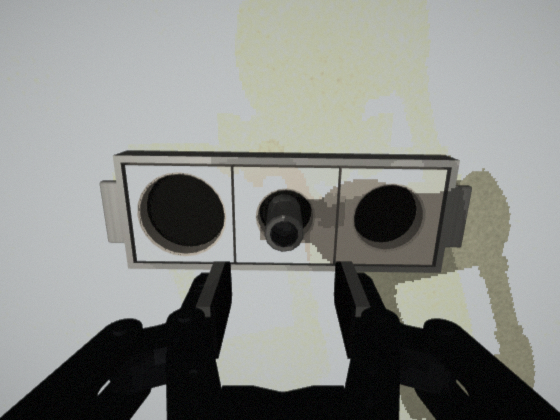

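Small socket sits in the small well (top at 284,232, upright). Heading to the medium one.

>>> drive_tool([
  [[5,20,0],0],
  [[8.5,37,0],0],
  [[8.5,38,0],0],
  [[8.5,38,0],0],
  [[8.5,38,0],0],
  [[8.5,38,0],0],
  [[8.5,37,0],0],
  [[4,19,0],0],
], jaw=1)

```text
time: 7.27
tool_pos: [0.5778, -0.1065, 0.1214]
tcp_rot: [3.141, -0.003, -0.003]
wrist_force: [1.5, 0.2, -0.4]
width: 1.0
```

>>> drive_tool([
  [[0,0,20],0],
  [[0,0,20],0],
  [[0,0,0],0],
  [[0,0,0],0],
])

```text
time: 7.6
tool_pos: [0.5757, -0.1023, 0.0801]
tcp_rot: [-3.14, 0.0, 0.009]
wrist_force: [-0.4, 0.8, -0.1]
width: 0.995
```

>>> drive_tool([
  [[2,0,20],0],
  [[0,0,22],0],
  [[0,0,15],0],
  [[0,0,4],0],
  [[0,0,0],0],
  [[0,0,0],0],
])

```text
time: 8.1
tool_pos: [0.581, -0.1025, 0.0228]
tcp_rot: [3.141, 0.001, 0.002]
wrist_force: [0.8, -0.3, 0.6]
width: 1.0
```

>>> drive_tool([
  [[0,0,0],0],
  [[0,0,0],0],
  [[0,0,0],0],
  [[0,0,0],0],
  [[0,0,0],0],
  [[0,0,0],0],
], jaw=0)

```text
time: 8.6
tool_pos: [0.5811, -0.103, 0.0228]
tcp_rot: [3.141, -0.0, 0.002]
wrist_force: [-0.9, -0.1, 5.2]
width: 0.408
```

>>> drive_tool([
  [[0,0,-15],0],
  [[0,0,-30],0],
  [[0,0,-30],0],
  [[0,0,-10],0],
  [[-7,-20,0],0],
  [[-12,-34,0],0],
  [[-12,-34,0],0],
  [[-12,-34,0],0],
])

```text
time: 9.27
tool_pos: [0.536, 0.02, 0.1057]
tcp_rot: [-3.141, 0.003, 0.002]
wrist_force: [0.2, 1.0, -2.7]
width: 0.402
```

>>> drive_tool([
  [[-12,-33,0],0],
  [[-7,-20,0],0],
  [[-4,-11.5,0],0],
  [[0,0,0],0],
  [[0,0,0],0],
  [[0,0,0],0],
])

```text
time: 9.77
tool_pos: [0.5147, 0.0829, 0.1065]
tcp_rot: [3.141, -0.0, 0.0]
wrist_force: [-0.2, -0.8, -1.3]
width: 0.407
```

```bash
python3 look.py c wrist side
```

```text
9.8667 [0.51482741 0.08265195 0.10664916] [ 3.14126810e+00 -2.10795481e-03  1.69352856e-04] 0.4041090331651755 [ 0.11  0.09  2.05 -0.    1.    1.68]
[ 53.3 217. ]
[166.1 217.8]
[279.8 219.2]
[613.3 122.8]
[870.1  31.6]
```

View pics/c_wrist.png

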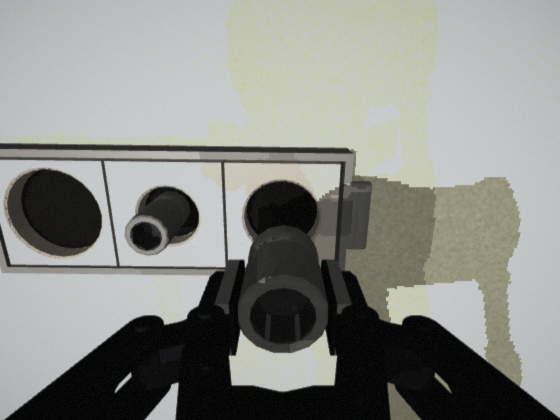

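View pics/c_side.png

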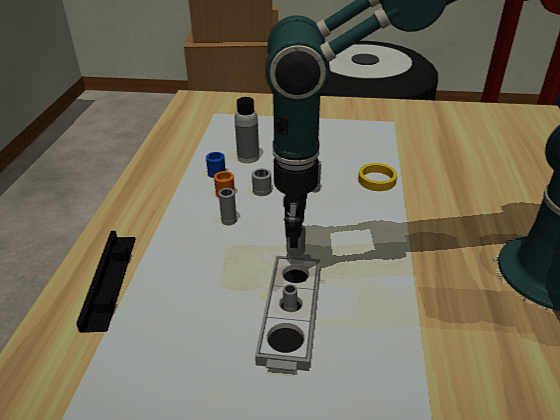

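Small socket stands upright in its well (side 290,297). The medium hangs over its well (columns 281 and 283 agree). Lowering with +2 mm in x.

>>> drive_tool([
  [[2,0,20],0],
  [[0,0,22],0],
  [[0,0,15],0],
  [[0,0,7],0],
  [[0,0,3],0],
  [[0,0,2],0],
  [[0,0,0],0],
  [[0,0,0],0],
])

```text
time: 10.53
tool_pos: [0.5173, 0.0837, 0.0387]
tcp_rot: [-3.141, 0.0, -0.003]
wrist_force: [0.9, 0.7, -2.2]
width: 0.406
```

>>> drive_tool([
  [[0,0,3],0],
  [[0,0,2],0],
  [[0,0,0.7],0],
  [[0,0,0],0],
  [[0,0,0],0],
])

```text
time: 10.95
tool_pos: [0.5168, 0.0838, 0.0328]
tcp_rot: [-3.142, -0.0, -0.002]
wrist_force: [-2.2, -0.3, 3.7]
width: 0.406
```

>>> drive_tool([
  [[0,0,0],0],
  [[0,0,0],0],
  [[0,0,0],0],
  [[0,0,0],0],
], jaw=0.65)

```text
time: 11.28
tool_pos: [0.5162, 0.0838, 0.0319]
tcp_rot: [3.142, 0.0, -0.0]
wrist_force: [0.2, -0.1, 0.2]
width: 0.651
```

>>> drive_tool([
  [[0,0,-10],0],
  [[0,0,-30],0],
  [[0,0,-35],0],
  [[0,0,-15],0],
  [[0,0,0],0],
])

```text
time: 11.7
tool_pos: [0.5203, 0.0842, 0.1279]
tcp_rot: [-3.14, -0.0, -0.015]
wrist_force: [0.2, -0.3, 0.8]
width: 0.651
```

```bash
python3 look.py d wrist
```

```text
11.75 [0.51867983 0.08404352 0.12543196] [-3.14084400e+00 -5.37043435e-05 -9.76853338e-03] 0.6529880125589785 [0.11 0.07 2.03 0.   1.03 1.68]
[ 72.3 213.7]
[176.8 214.6]
[282.  216.1]
[585.8 127.7]
[815.1  46.1]
```

View pics/d_wrist.png

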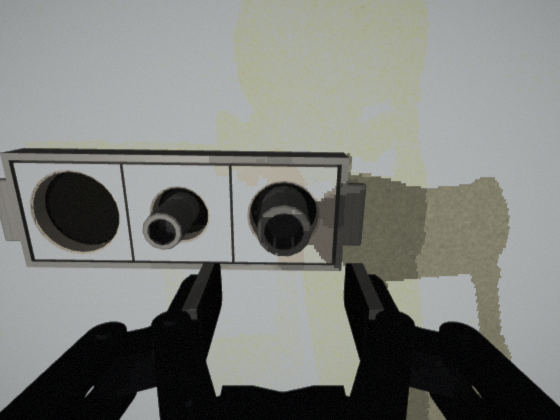

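Medium sits in the medium well (top at 284,232). Now the large one.

>>> drive_tool([
  [[6,18,0],0],
  [[12,34,0],0],
  [[12,34,0],0],
  [[12,34,0],0],
  [[12,34,0],0],
  [[12,34,0],0],
  [[12,34,0],0],
  [[12,34,0],0],
], jaw=1)

```text
time: 12.42
tool_pos: [0.6053, -0.1736, 0.1202]
tcp_rot: [-3.141, 0.0, 0.005]
wrist_force: [0.9, 0.8, 0.4]
width: 1.004
```

>>> drive_tool([
  [[12,34,0],0],
  [[6,16,0],0],
  [[0,0,10],0],
  [[0,0,20],0],
  [[0,0,0],0],
  [[0,0,0],0],
])

```text
time: 12.92
tool_pos: [0.6214, -0.2205, 0.0887]
tcp_rot: [-3.139, -0.001, 0.01]
wrist_force: [0.2, 0.6, -0.0]
width: 1.0
```

```bash
python3 look.py e wrist
```

```text
12.9667 [ 0.62273109 -0.22083392  0.09037508] [-3.13994023e+00 -1.10503277e-03  5.65067491e-03] 1.0027357995373554 [-0.38  0.35  1.76  0.    1.03  1.19]
[-335.6  358.8]
[-231.1  359.8]
[-125.5  361.2]
[ 88.5 305.9]
[282.8 237.5]
```

View pics/e_wrist.png

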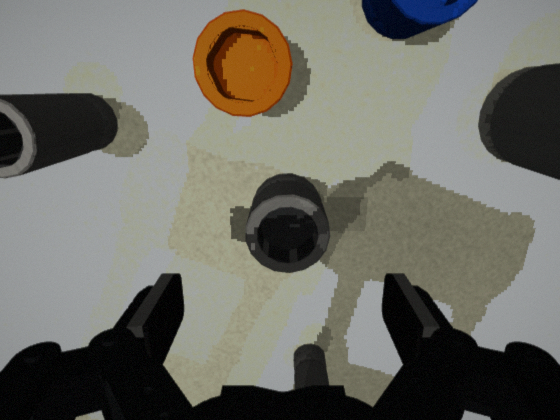

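Large socket top at (287.5,233), 4–5 px from prediction (about 2.5 mm). I split the difference and descend.

>>> drive_tool([
  [[2,2,20],0],
  [[1,0,22],0],
  [[0,0,18],0],
  [[0,0,8],0],
  [[0,0,4],0],
  [[0,0,0],0],
  [[0,0,0],0],
])

```text
time: 13.55
tool_pos: [0.6281, -0.2242, 0.0212]
tcp_rot: [3.141, 0.001, 0.002]
wrist_force: [-0.4, -0.4, 0.2]
width: 0.999
```

>>> drive_tool([
  [[0,0,0],0],
  [[0,0,0],0],
  [[0,0,0],0],
  [[0,0,0],0],
  [[0,0,0],0],
  [[0,0,0],0],
], jaw=0, force=70)

```text
time: 14.05
tool_pos: [0.6285, -0.2246, 0.0217]
tcp_rot: [3.141, -0.0, 0.004]
wrist_force: [0.5, -0.2, 6.4]
width: 0.542
```

Grip is a bit high on the socket (TCP 22 mm). I'll regrasp 6 mm lower.

>>> drive_tool([
  [[0,0,0],0],
  [[0,0,0],0],
  [[0,0,0],0],
  [[0,0,3],0],
  [[0,0,3],0],
  [[0,0,0],0],
  [[0,0,0],0],
], jaw=0.8)

```text
time: 14.63
tool_pos: [0.6267, -0.224, 0.0133]
tcp_rot: [-3.141, 0.0, 0.002]
wrist_force: [0.0, -0.7, -0.1]
width: 0.801
```

>>> drive_tool([
  [[0,0,0],0],
  [[0,0,0],0],
  [[0,0,0],0],
  [[0,0,0],0],
  [[0,0,0],0],
], jaw=0)

```text
time: 15.05
tool_pos: [0.6276, -0.2245, 0.0144]
tcp_rot: [3.141, 0.0, 0.001]
wrist_force: [-0.3, -0.5, 0.8]
width: 0.545
```

>>> drive_tool([
  [[0,0,-10],0],
  [[0,0,-25],0],
  [[0,0,-35],0],
  [[0,0,-25],0],
  [[0,0,-5],0],
  [[-4,-17,0],0],
  [[-8,-34,0],0],
  [[-8,-34,0],0],
])

```text
time: 15.72
tool_pos: [0.6056, -0.1385, 0.1123]
tcp_rot: [-3.141, 0.004, 0.004]
wrist_force: [0.9, 0.7, -3.4]
width: 0.546
```

>>> drive_tool([
  [[-8,-34,0],0],
  [[-8,-34,0],0],
  [[-8,-34,0],0],
  [[-8,-34,0],0],
  [[-8,-34,0],0],
  [[-8,-34,0],0],
  [[-8,-34,0],0],
  [[-8,-34,0],0],
])

```text
time: 16.38
tool_pos: [0.5403, 0.1344, 0.1118]
tcp_rot: [3.141, 0.0, -0.006]
wrist_force: [1.3, -0.7, -3.5]
width: 0.547
```

>>> drive_tool([
  [[-8,-34,0],0],
  [[-8,-34,0],0],
  [[-7,-25,0],0],
  [[-4,-14.5,0],0],
  [[0,0,0],0],
  [[0,0,0],0],
  [[0,0,0],0],
])

```text
time: 16.97
tool_pos: [0.515, 0.2395, 0.1126]
tcp_rot: [3.14, 0.001, -0.004]
wrist_force: [-0.1, 0.8, -2.1]
width: 0.545
```

```bash
python3 look.py f wrist side
```

```text
17.0667 [0.51589709 0.23912658 0.11328398] [ 3.14078637e+00 -1.67676081e-03 -2.03921004e-03] 0.5435369750509428 [ 0.39  0.17  1.95 -0.    1.03  1.96]
[279.8 214.7]
[389.5 215.4]
[499.8 216.8]
[873.7 123.2]
[1141.5   35.4]
```

View pics/f_wrist.png

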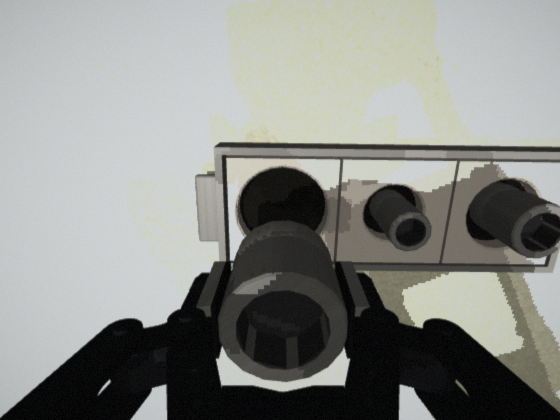

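View pics/f_side.png

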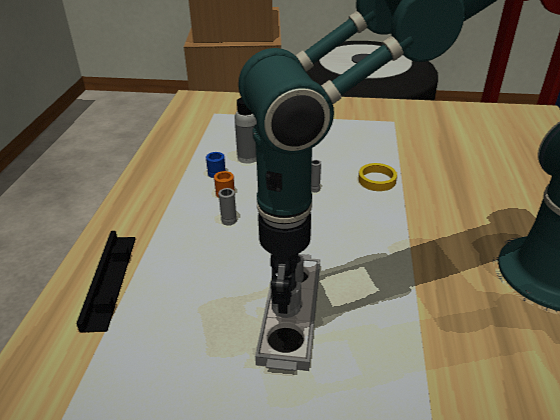

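>>> drive_tool([
  [[2,0,20],0],
  [[0,0,25],0],
  [[0,0,20],0],
  [[0,0,10],0],
  [[0,0,3],0],
  [[0,0,0],0],
  [[0,0,0],0],
])

```text
time: 17.65
tool_pos: [0.5193, 0.2402, 0.037]
tcp_rot: [-3.141, 0.001, -0.002]
wrist_force: [-0.5, -0.2, -1.7]
width: 0.544
```

>>> drive_tool([
  [[0,0,3],0],
  [[0,0,2],0],
  [[0,0,0],0],
  [[0,0,0],0],
])

```text
time: 17.98
tool_pos: [0.5185, 0.2404, 0.0315]
tcp_rot: [-3.141, -0.0, -0.001]
wrist_force: [0.6, -0.3, -1.5]
width: 0.551
```

>>> drive_tool([
  [[0,0,3],0],
  [[0,0,2],0],
  [[0,0,1],0],
  [[0,0,0],0],
  [[0,0,0],0],
])

```text
time: 18.4
tool_pos: [0.5181, 0.2402, 0.0249]
tcp_rot: [3.141, 0.0, -0.001]
wrist_force: [0.8, 0.3, -2.4]
width: 0.544
```

>>> drive_tool([
  [[0,0,1],0],
  [[0,0,0],0],
  [[0,0,0],0],
])

```text
time: 18.65
tool_pos: [0.5185, 0.2404, 0.0244]
tcp_rot: [-3.141, -0.0, -0.001]
wrist_force: [-1.5, 0.2, -0.7]
width: 0.55
```

>>> drive_tool([
  [[0,0,0],0],
  [[0,0,0],0],
  [[0,0,0],0],
  [[0,0,0],0],
], jaw=0.75)

```text
time: 18.98
tool_pos: [0.5186, 0.2404, 0.0244]
tcp_rot: [-3.141, -0.0, -0.001]
wrist_force: [0.6, 0.4, 0.1]
width: 0.747
```

>>> drive_tool([
  [[0,0,-10],0],
  [[0,0,-30],0],
  [[0,0,-35],0],
  [[0,0,-35],0],
  [[0,0,-35],0],
  [[0,0,-20],0],
  [[-30,0,0],0],
  [[-30,0,0],0],
])

```text
time: 19.65
tool_pos: [0.4604, 0.241, 0.1929]
tcp_rot: [-3.139, 0.002, -0.009]
wrist_force: [-0.6, -0.5, -1.0]
width: 0.749
```

>>> drive_tool([
  [[0,20,0],0],
  [[0,40,0],0],
  [[0,40,0],0],
  [[0,40,0],0],
  [[0,40,0],0],
  [[0,40,0],0],
  [[0,20,0],0],
  [[0,0,0],0],
])

```text
time: 20.32
tool_pos: [0.4583, -0.0033, 0.1901]
tcp_rot: [3.14, -0.007, 0.002]
wrist_force: [0.8, 0.0, 0.1]
width: 0.749
```

```bash
python3 look.py g top side; python3 - <<'E'
import cv2
im=cv2.imread("pics/g_top.png");cv2.imwrite("pics/g_t.png",cv2.resize(im[205:270,125:265],None,fx=5.5,fy=5.5,interpolation=2))
im=cv2.imread("pics/g_side.png");cv2.imwrite("pics/g_s.png",cv2.resize(im[240:385,230:340],None,fx=4,fy=4,interpolation=2))
E
```

```text
20.4167 [ 4.58412074e-01 -3.13606584e-04  1.89853779e-01] [-3.14110544e+00  4.01718587e-03 -1.68453967e-03] 0.7526228757112956 [-0.06 -0.12  2.1   0.    1.17  1.52]
[  4.3 123.5]
[ 94.2 124.1]
[184.8 125.2]
[420.8  34.3]
[600.8 -39.3]
```

View pics/g_top.png

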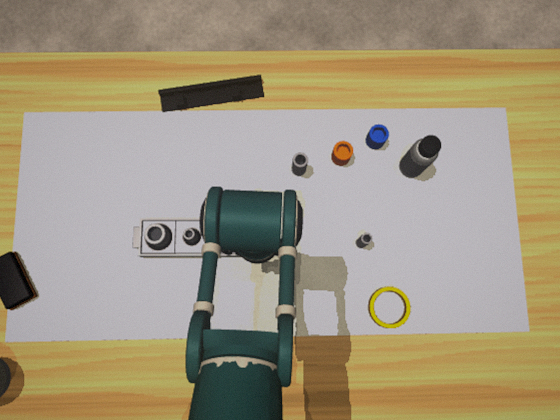

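View pics/g_t.png

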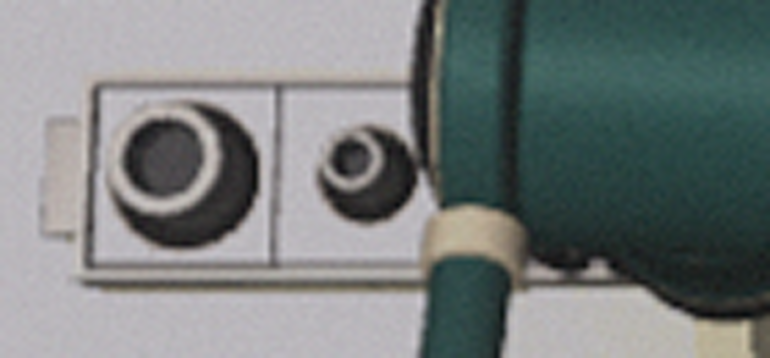

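View pics/g_s.png

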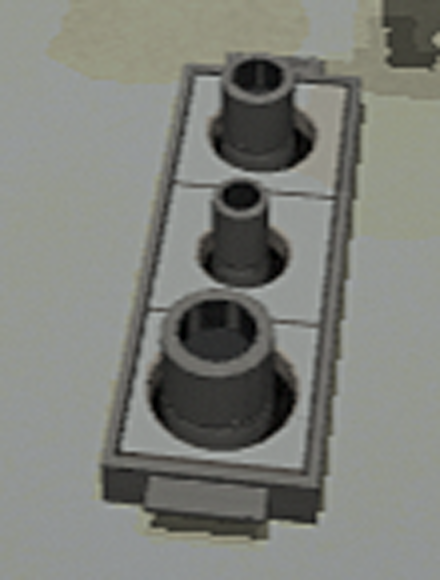

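```bash
python3 - <<'E'
from h import *
t=bot.camera_info("top");s=bot.camera_info("side")
for u,v in((154.9,233.6),(188.7,233.6)): print(ray(t,u,v,.062))
for u,v in((230+218/4,240+332/4),(230+240/4,240+197/4),(230+258/4,240+78/4)): print(ray(s,u,v,.062))
print(np.abs(bot.read_state()["joint_vel"]).max())
bot.finish_job()
E
```

```text
[0.51557552 0.23909802 0.062     ]
[0.51442791 0.16219382 0.062     ]
[0.51476628 0.24363163 0.062     ]
[0.51362808 0.16605407 0.062     ]
[0.51313472 0.0877308  0.062     ]
0.03508609426720862
the job is handed in; nothing more can be done
```

I put all three short sockets upright in the wells of their own size and handed the job in at about 20 s of the 83 s limit. The finish call gives no verdict.

**Position:** In the last pictures all three stand upright in their wells with the gripper clear.
- **Top camera:** the large and small sockets are within about 2 mm of their well centres. The arm hid the medium socket in this view.
- **Side camera:** it puts all three within about 4 mm of centre. Its y readings run about 4 mm higher than the top camera's, but both are well inside the 12 mm limit.

**Bystanders:** In the last full top view the deep sockets, spray can and tape roll are where they started. I compared them by eye and did not re-measure.

**Forces and motion:** Reported wrist forces stayed under 7 N throughout. At hand-in the fastest joint still read 0.035 rad/s, with the gripper holding nothing and about 19 cm above the bench.

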